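# Open the parts case past its stay and stow the capacitor

## Robot

A 6-joint arm with a two-finger parallel gripper is mounted at the origin on a cart in front of the work surface, level with it; the furniture and walls round the work are solid. World frame = base frame: x ahead of the robot, y to its left, z up, the work surface at z = 0. Lengths are in m, angles in rad, forces in N, time in s.
With the tool pointing down it reaches from about 0.35 to 0.725 m from the base axis. Payload 6 kg.
Tool frame: the origin (TCP) lies midway between the tips of the shut fingers; the grasp point (between the pads) lies 19 mm behind it; z points along the fingers, y is the line along which they close (so a half turn about z gives the same grasp; the last joint's range is limited). The gripper opens to 85 mm and grips with 20 to 120 N. Pads are 22 mm wide; open, the fingers measure 114 mm over their backs; the gripper's body (76 mm by 85 mm) begins 54 mm behind the grasp point. The pads swing forward as they close: fully open they stand 13 mm farther back than shut.
Start: joints at [1.51, 0.04, 0.085, 0, -1.615, -0.334], TCP at [0.231, 0.554, 0.231] pointing down, gripper open.
Joint ranges: [-2.56, 2.56], [-1.29, 2.01], [-1.08, 1.49], [-3.29, 1.98], [-2.81, -0.18], [-2.99, 2.99]. Speed limits (rad/s): [2.57, 2.57, 3.01, 3.14, 3.14, 3.14].

## Interface

Orientations are given as a rotation vector (axis times angle).
In Python, from plant import status, camera, order gives the robot as it stands.
- The arm moves only by the tool play_rows, never from a script. Its argument "commands" is a list of rows, each an object with "translation": the shift along the tool's x, y, z in m, a list of three; "rot": the turn, a rotation vector about the tool's x, y, z in rad, a list of three; "claw": the closure, from 0 (fully open) to 1 (shut). A call has exactly 10 rows; each row is the pose to reach, as a shift and turn from the pose commanded when the call began, along the tool's axes at that moment; what a row does not reach only later rows make up. A row lasts 1/10 s, in which the tool goes at most 50 mm and 8.59 degrees, less where a joint would pass 70% of its speed; a pose out of reach is approached as far as the arm can. A call with a gripper value outside its range is refused whole. The fingers move at their own pace and stop on an object; "squeeze" is the grip in N (left out, the last holds). Time passes only in rows, so rows that repeat a pose let the fingers close, or fill a call up. It gives the time, the measured TCP pose, the force, the opening and the grip force at its end, in the units of the state.
- status.state(): the state, without advancing time (a new reading comes with each control period).
- camera(name): name is "scene" or "side" or "wrist"; returns a dict with "frame" (400x640x3 uint8, red, green, blue), "intrinsics" (3x3 intrinsics, pixels), "world_from_camera" (4x4, takes a point from camera to world coordinates). Camera axes: x right, y down, z forward; pixel columns grow to the right and rows downward; lengths in m; the calibration is good to about 2 mm. A picture is of the moment at which its call begins. There is no depth.
- order.hand_in(): hands the job in; it is judged then, once.
The state is a dict: "clock": time; "joint_positions": joint angles; "dq": joint speeds; "effort": joint torques, N m; "eef_pos": TCP position; "tcp_rot": TCP orientation; "force": force on the tool from outside, world axes, zero at the start; "ft_torque": the same for the moment, N m; "gripper_width": finger opening in m; "gripper_force": force on a finger pad.
Only numpy, scipy, OpenCV 4.12 (cv2) and the standard library are available. Lean on these libraries where they do the work, as an engineer would, in place of code of your own. Each camera call takes 0.05 s, during which the arm holds its last target. There are 200 camera calls.

## Task

Put the black capacitor away in the parts case: gently push the case's hinged lid up by its front lip until it is past the stay's stiff point and stands open by itself (stop pushing as soon as you feel the stop), then set the capacitor down, without dropping it, upright on the floor of the empty wide bay and let go. Leave the lid standing open, never press hard on the case or its lid (20 N is too much), and leave the tin, the reel and the bottle where they are.

Things in the scene. Friction and masses are not known exactly. Their poses are not given: they have to be found in the camera images.
- case: Grey parts case, blue lid, fixed to the bench: 170 mm deep (x), 270 wide (y), 68 high without lid, walls and floor 4 mm. Origin: centre of its underside; x points from front to hinge, y left, z up. A 3 mm divider, 54 mm high, at y = -30 mm parts the empty wide bay (y -28 to +131, x -81 to +81 mm) from a narrow bay that holds a small green-lidded box.
- case_lid (a joint): Lid angle, rad: 0 shut (level), grows as it opens; 1.57 is upright. Lid 0.2 to 0.34 kg; let go, it falls shut unless past the stay. The stay's stiff stretch (it takes 4 to 7 N at the lip, then the push goes slack) begins at an angle set differently each time, 1.05 to 1.5 rad. 0.15 to 0.25 rad further a hard stop ends the travel: force climbs steeply, and there the lid stays open.
- lid_hinge (a point): Middle of the hinge line, 71 mm above the case's underside, 87 mm behind its centre; the line runs along the case's y.
- lip (a point): Point on the underside of the black finger lip, 15 mm in from its front edge, 192 mm from the hinge line. Lip 100 mm wide, 6 thick; it stands out 35 mm beyond the case's front wall, its underside 68 mm above the bench when shut. Moves with the lid; x points along the lid to the hinge, z out of its outer face.
- bay_floor (a point): Middle of the floor of the empty wide bay, 4 mm above the bench.
- cap_center (a point): Centre of the black capacitor with a white stripe, an upright can 36 mm in diameter and 54 mm high, about 60 g; the centre lies 27 mm above its underside.
- tin: Bystander: small round tin, 57 mm in diameter, 35 mm high. Origin: centre of its underside.
- reel: Bystander: flat solder wick reel lying down, 49 mm in diameter, 10 mm high. Origin: centre of its underside.
- flux: Bystander: dropper bottle, 48 mm in diameter, 132 mm high with its needle. Origin: centre of its underside.

How it is judged:
By the outcome, as a careful person would: the job done as asked, in the order asked, and still so for the second after the job is handed in, with the robot touching nothing.
It also fails if it takes over 72 s, if anything falls off the work surface, if the arm or the gripper's body presses on something with over 40 N, if the wrist force passes 120 N, or if a joint passes its speed limit or range.

## Working session

There is one attempt and no reset: what is moved stays moved. The work goes in short steps, Python scripts to look and compute and a tool call to move; the robot and the scene stay as the last step left them, time stands still between calls to the robot, and variables do not carry over. Pictures are saved under pics/ and viewed, at most 10 in all, crops included, and the job is handed in when it is done.

Besides the shell and the picture viewer there is one more tool, called after "Call:" as name(argument=value, ...) on one line, values as JSON. play_rows: Moves the arm, as the interface text tells. Its arguments: {"type":"object","properties":{"commands":{"type":"array","items":{"type":"object","properties":{"translation":{"type":"array","items":{"type":"number"}},"rot":{"type":"array","items":{"type":"number"}},"claw":{"type":"number"}}}},"squeeze":{"type":"number"}},"required":["commands"]}

```bash
mkdir -p pics; ls; python3 - <<'E'
from plant import status,camera
import cv2,numpy as np
s=status.state(); print(s)
for n in ["scene","side"]:
    c=camera(n); cv2.imwrite(f"pics/{n}0.png",c["frame"][:,:,::-1]); np.savez(f"pics/{n}0.npz",**c)
    print(n,c["intrinsics"].tolist(),np.round(c["world_from_camera"],3).tolist())
E
```

```text
pics
{'clock': 0.0, 'joint_positions': array([ 1.50968196e+00,  4.07977127e-02,  8.38141219e-02, -4.71492308e-04,
       -1.61549496e+00, -3.33714584e-01]), 'dq': array([ 0.00088636,  0.00035268, -0.0004626 ,  0.0001451 , -0.00077215,
        0.00063048]), 'effort': array([-6.00107378e-04, -3.68207002e+01,  3.47410583e+01,  6.93224832e+00,
       -5.38699154e-03,  8.88390161e-07]), 'eef_pos': array([0.23057722, 0.55357164, 0.23028714]), 'tcp_rot': array([ 3.07888273e+00, -6.15804020e-01, -3.73789587e-04]), 'force': array([-0.33390139,  0.25584012, -0.12980791]), 'ft_torque': array([ 0.01376766, -0.01191598, -0.01566766]), 'gripper_force': 0.0, 'gripper_width': 0.08507265848134897}
scene [[504.50893155071856, 0.0, 317.24669781312576], [0.0, 504.50893155071856, 199.2154188541419], [0.0, 0.0, 1.0]] [[0.556, -0.484, 0.676, -0.539], [-0.831, -0.341, 0.439, -0.671], [0.018, -0.806, -0.592, 1.026], [0.0, 0.0, 0.0, 1.0]]
side [[426.9860118874101, 0.0, 319.6073723254349], [0.0, 426.9860118874101, 197.56093499975233], [0.0, 0.0, 1.0]] [[-0.998, -0.016, 0.069, 0.442], [-0.07, 0.378, -0.923, 0.971], [-0.011, -0.926, -0.378, 0.479], [0.0, 0.0, 0.0, 1.0]]
```

View pics/scene0.png

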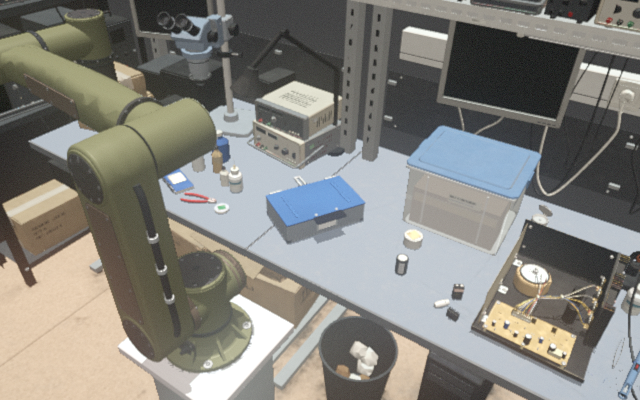

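View pics/side0.png

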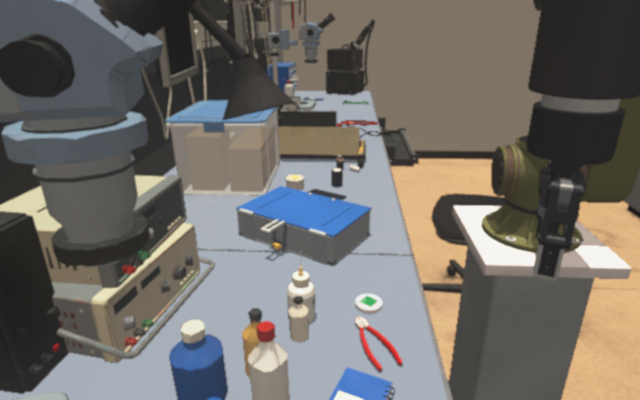

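The scene view shows the case with its blue lid around (315,205) and its lip near (327,222). The capacitor is at (402,264), the tin at (413,239), the reel at (221,208) and the bottle at (235,180). Next I'll measure them.

```bash
cat > h.py <<'E'
import numpy as np,cv2
def ray(c,uv,z):
    uv=np.atleast_2d(np.asarray(uv,float)); T=c["world_from_camera"]
    d=np.c_[uv,np.ones(len(uv))]@np.linalg.inv(c["intrinsics"]).T@T[:3,:3].T
    o=T[:3,3]; return o+d*((z-o[2])/d[:,2])[:,None]
def proj(c,p):
    T=np.linalg.inv(c["world_from_camera"]); q=np.atleast_2d(p)@T[:3,:3].T+T[:3,3]
    q=q@c["intrinsics"].T; return q[:,:2]/q[:,2:]
def blob(mask,near):
    n,l,st,ce=cv2.connectedComponentsWithStats(mask.astype(np.uint8))
    k=[i for i in range(1,n) if st[i,4]>20]; i=min(k,key=lambda i:np.hypot(*(ce[i]-near)))
    return (l==i).astype(np.uint8),st[i]
E
python3 - <<'E'
from h import *
for n,near in(("scene",(315,203)),("side",(305,212))):
    c=dict(np.load(f"pics/{n}0.npz")); f=c["frame"]; hsv=cv2.cvtColor(f,cv2.COLOR_RGB2HSV)
    m,st=blob((hsv[...,0]>100)&(hsv[...,0]<125)&(hsv[...,1]>150),near); print(n,st)
    ct=max(cv2.findContours(m,0,1)[0],key=cv2.contourArea)
    w=ray(c,ct[:,0],.078)[:,:2]; r=cv2.minAreaRect((w*1000).astype(np.float32)); print(r,cv2.boxPoints(r).round().tolist())
    g=hsv[...,2]
    near=(402,264) if n=="scene" else (337,177)
    y,x=near[1],near[0]; print(g[y-16:y+17:2,x-14:x+15:2])
c=dict(np.load("pics/scene0.npz"));f=c["frame"]
a=cv2.resize(f[160:290,200:440],(800,433),interpolation=2);cv2.imwrite("pics/z1.png",a[:,:,::-1])
E
```

```text
Traceback (most recent call last):
  File "h.py", line 11, in blob
    k=[i for i in range(1,n) if st[i,4]>20]; i=min(k,key=lambda i:np.hypot(*(ce[i]-near)))
                                               ~~~^^^^^^^^^^^^^^^^^^^^^^^^^^^^^^^^^^^^^^^^
ValueError: min() iterable argument is empty
```

```bash
cat > m.py <<'E'
from h import *
for n,near in(("scene",(315,200)),("side",(305,212))):
    c=dict(np.load(f"pics/{n}0.npz")); f=c["frame"]; hsv=cv2.cvtColor(f,cv2.COLOR_RGB2HSV)
    print(f.dtype,f[near[1],near[0]],hsv[near[1],near[0]])
    m,st=blob((hsv[...,0]>100)&(hsv[...,0]<125)&(hsv[...,1]>130),near); print(n,st)
    ct=max(cv2.findContours(m,0,1)[0],key=cv2.contourArea)
    w=ray(c,ct[:,0],.078)[:,:2]; r=cv2.minAreaRect((w*1000).astype(np.float32)); print(r,cv2.boxPoints(r).round().tolist())
    g=hsv[...,2]
    near=(402,264) if n=="scene" else (337,177)
    y,x=near[1],near[0]; print(g[y-16:y+17:2,x-14:x+15:2])
c=dict(np.load("pics/scene0.npz"));f=c["frame"]
a=cv2.resize(f[160:290,200:440],(800,433),interpolation=2);cv2.imwrite("pics/z1.png",a[:,:,::-1])
E
sed -i 's/for i in range(1,n) if st\[i,4\]>20/for i in range(1,n) if st[i,4]>20/' h.py; python3 m.py
```

```text
uint8 [118 163 219] [107 118 219]Traceback (most recent call last):
  File "m.py", line 5, in <module>
    m,st=blob((hsv[...,0]>100)&(hsv[...,0]<125)&(hsv[...,1]>130),near); print(n,st)
         ~~~~^^^^^^^^^^^^^^^^^^^^^^^^^^^^^^^^^^^^^^^^^^^^^^^^^^^^^^^^^
  File "h.py", line 11, in blob
    k=[i for i in range(1,n) if st[i,4]>20]; i=min(k,key=lambda i:np.hypot(*(ce[i]-near)))
                                               ~~~^^^^^^^^^^^^^^^^^^^^^^^^^^^^^^^^^^^^^^^^
ValueError: min() iterable argument is empty
```

```bash
python3 - <<'E'
from h import *
for n,ps in(("scene",[(315,200),(300,210),(340,190),(380,220),(327,224),(300,228),(404,264)]),("side",[(305,212),(330,240),(380,220)])):
    c=dict(np.load(f"pics/{n}0.npz")); f=c["frame"]; b=cv2.imread(f"pics/{n}0.png")
    hsv=cv2.cvtColor(f,cv2.COLOR_RGB2HSV)
    for p in ps: print(n,p,f[p[1],p[0]],b[p[1],p[0]],hsv[p[1],p[0]])
    print((hsv[...,1]>130).sum())
E
```

```text
scene (315, 200) [118 163 219] [219 163 118] [107 118 219]
scene (300, 210) [119 162 216] [216 162 119] [107 115 216]
scene (340, 190) [118 164 219] [219 164 118] [106 118 219]
scene (380, 220) [197 205 211] [211 205 197] [103  17 211]
scene (327, 224) [177 175 169] [169 175 177] [ 23  12 177]
scene (300, 228) [123 124 129] [129 124 123] [115  12 129]
scene (404, 264) [139 140 135] [135 140 139] [ 36   9 140]
61
side (305, 212) [ 73 131 210] [210 131  73] [107 166 210]
side (330, 240) [92 91 90] [90 91 92] [15  6 92]
side (380, 220) [172 178 186] [186 178 172] [107  19 186]
7898
```

```bash
sed -i 's/>130/>75/' m.py; python3 m.py
```

```text
uint8 [118 163 219] [107 118 219]
scene [ 266  176   99   51 2750]
((540.11083984375, 39.735321044921875), (175.4116973876953, 273.2041015625), 60.26521682739258) [[378.0, 31.0], [615.0, -104.0], [702.0, 48.0], [465.0, 184.0]]
[[211 210 211 211 207 209 211 212 209 201 171 158 160 161 157]
 [210 210 209 211 210 211 211 210 210 210 210 210 208 177 208]
 [211 210 210 211 210 212 208 210 210 212 209 209 208 210 211]
 [209 209 211 211 209 188 209 218 194 197 211 209 211 209 209]
 [209 210 210 210 188 218 255 255 255 220 200 210 209 210 210]
 [210 208 210 213 140 216 255 255 255 255 156 209 209 211 209]
 [210 210 210 212 120 100 192 233 239 158 154 210 209 210 210]
 [210 209 210 210 108  97 105 100  93  95 173 211 210 209 208]
 [210 211 211 204  99 106 156 159 140  99 196 210 209 212 209]
 [211 209 211 200  88 115 150 157 122  99 210 211 209 210 209]
 [211 211 211 198  88 131 152 157 101 112 212 210 209 210 211]
 [211 209 211 180  86 136 152 158  97 140 211 210 210 209 211]
 [210 209 209 198  94 137 155 152  97 158 211 210 211 209 210]
 [209 209 210 211 177 125 102 101 139 210 211 210 211 
[... 800 characters left out ...]
1 168]
 [185 185 186 185 126  50  49  50  50  64 162 185 186 187 186]
 [186 186 186 185 125  52  49  48  47  65 164 186 186 186 186]
 [186 187 186 185 125  52  50  49  48  68 165 186 186 186 186]
 [186 186 186 186 126  53  51  49  49  75 167 187 186 186 186]
 [186 186 186 186 126  52  51  49  49  77 167 186 186 187 186]
 [186 186 186 186 126  52  50  49  49  82 171 187 187 186 186]
 [184 186 186 185 143  65  54  53  54  89 170 187 187 185 186]
 [186 186 186 187 181 151 133 128 138 168 185 186 186 187 185]
 [177 183 186 186 187 186 185 185 185 187 186 186 186 186 186]
 [ 97 120 145 164 174 184 187 186 187 186 186 186 187 186 187]
 [ 60  63  66  73  93 117 133 153 172 181 186 186 187 186 187]]
```

View pics/z1.png

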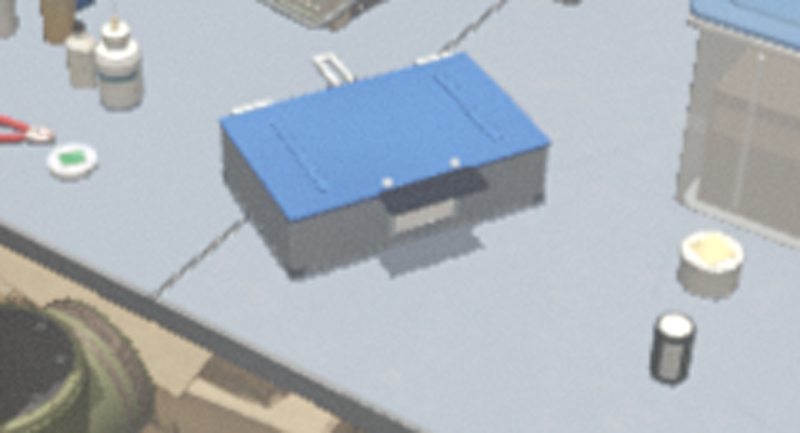

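The close crop shows the lid's hinge side at the far edge and the black lip at about (430,190), facing the robot on its right. From the rays, the case centre is about (0.546, 0.043) with a yaw of 60.3°, taking the lid top at z≈0.074. Next I'll write a helper for relative moves.

```bash
cat >> h.py <<'E'
from scipy.spatial.transform import Rotation as Ro
YAW=np.deg2rad(60.3); EX=np.array([np.cos(YAW),np.sin(YAW),0]); EY=np.array([-EX[1],EX[0],0]); EZ=np.array([0,0,1.])
C=np.array([.546,.043,0]); CAP=None
def case(x,y,z): return C+EX*x+EY*y+EZ*z
def tilt(deg,a=EX):  # tool pitched deg below horizontal, heading a
    p=np.deg2rad(deg); z=a*np.cos(p)-EZ*np.sin(p); x=-a*np.sin(p)-EZ*np.cos(p)
    return np.c_[x,np.cross(z,x),z]
def rel(p,R,p0=None,R0=None):
    from plant import status
    s=status.state()
    if p0 is None: p0=s["eef_pos"]; R0=Ro.from_rotvec(s["tcp_rot"]).as_matrix()
    print("t",(R0.T@(np.asarray(p)-p0)).round(4).tolist(),"r",Ro.from_matrix(R0.T@R).as_rotvec().round(4).tolist())
    return p,R
def st():
    from plant import status
    s=status.state(); R=Ro.from_rotvec(s["tcp_rot"]).as_matrix(); d=s["eef_pos"]-C
    print("t%.2f"%s["clock"],"case xyz",(np.array([d@EX,d@EY,d[2]])*1000).round(1),"pitch",np.rad2deg(np.arcsin(-R[2,2])).round(1),"F",s["force"].round(2),"Fx_case %.2f"%(s["force"]@EX),"w%.4f g%.1f"%(s["gripper_width"],s["gripper_force"]),"q",s["joint_positions"].round(2))
E
python3 - <<'E'
from h import *
c=dict(np.load("pics/scene0.npz")); s=dict(np.load("pics/side0.npz"))
print("cap",ray(c,[(402.5,257.5)],.054),ray(s,[(337,169.5)],.054))
print("tin",ray(c,[(413,236)],.035),"reel",ray(c,[(221,208)],.01),"flux",ray(c,[(235.5,190)],0))
print(case(-.22,0,.25)); rel(case(-.2,0,.25),tilt(70))
E
```

```text
cap [[ 0.47897271 -0.30195759  0.054     ]] [[ 0.48110246 -0.30117807  0.054     ]]
tin [[ 0.60384175 -0.27875953  0.035     ]] reel [[0.39767269 0.31522888 0.01      ]] flux [[0.5134196  0.35449459 0.        ]]
[ 0.43699909 -0.14809893  0.25      ]
t [0.4629, 0.5485, -0.0187] r [0.2965, -0.2624, 1.6752]
```

Call:
play_rows(commands=[{"translation":[0.463,0.5485,-0.0187],"rot":[0.2965,-0.2624,1.6752],"claw":1},{"translation":[0.463,0.5485,-0.0187],"rot":[0.2965,-0.2624,1.6752],"claw":1},{"translation":[0.463,0.5485,-0.0187],"rot":[0.2965,-0.2624,1.6752],"claw":1},{"translation":[0.463,0.5485,-0.0187],"rot":[0.2965,-0.2624,1.6752],"claw":1},{"translation":[0.463,0.5485,-0.0187],"rot":[0.2965,-0.2624,1.6752],"claw":1},{"translation":[0.463,0.5485,-0.0187],"rot":[0.2965,-0.2624,1.6752],"claw":1},{"translation":[0.463,0.5485,-0.0187],"rot":[0.2965,-0.2624,1.6752],"claw":1},{"translation":[0.463,0.5485,-0.0187],"rot":[0.2965,-0.2624,1.6752],"claw":1},{"translation":[0.463,0.5485,-0.0187],"rot":[0.2965,-0.2624,1.6752],"claw":1},{"translation":[0.463,0.5485,-0.0187],"rot":[0.2965,-0.2624,1.6752],"claw":1}])

```text
clock: 1.1
eef_pos: [0.3812, 0.0755, 0.2447]
tcp_rot: [-1.694, 2.301, 0.229]
force: [1.7, 0.6, 1.0]
gripper_width: 0.0006
gripper_force: 0.0
```

```bash
python3 -c "
from h import *
st(); rel(case(-.2,0,.25),tilt(60))"
```

```text
t1.10 case xyz [-53.4 159.3 244.7] pitch 71.8 F [1.73 0.63 1.05] Fx_case 1.40 w0.0006 g0.0 q [ 0.54 -0.71 -0.43 -0.18 -1.59 -0.87]
t [0.1677, -0.1251, -0.0558] r [0.0547, -0.2034, 0.2074]
```

Call:
play_rows(commands=[{"translation":[0.1677,-0.1251,-0.0558],"rot":[0.0547,-0.2034,0.2074],"claw":1},{"translation":[0.1677,-0.1251,-0.0558],"rot":[0.0547,-0.2034,0.2074],"claw":1},{"translation":[0.1677,-0.1251,-0.0558],"rot":[0.0547,-0.2034,0.2074],"claw":1},{"translation":[0.1677,-0.1251,-0.0558],"rot":[0.0547,-0.2034,0.2074],"claw":1},{"translation":[0.1677,-0.1251,-0.0558],"rot":[0.0547,-0.2034,0.2074],"claw":1},{"translation":[0.1677,-0.1251,-0.0558],"rot":[0.0547,-0.2034,0.2074],"claw":1},{"translation":[0.1677,-0.1251,-0.0558],"rot":[0.0547,-0.2034,0.2074],"claw":1},{"translation":[0.1677,-0.1251,-0.0558],"rot":[0.0547,-0.2034,0.2074],"claw":1},{"translation":[0.1677,-0.1251,-0.0558],"rot":[0.0547,-0.2034,0.2074],"claw":1},{"translation":[0.1677,-0.1251,-0.0558],"rot":[0.0547,-0.2034,0.2074],"claw":1}])

```text
clock: 2.1
eef_pos: [0.448, -0.1273, 0.251]
tcp_rot: [-1.349, 2.302, 0.357]
force: [0.0, -0.5, 1.2]
gripper_width: 0.0002
gripper_force: 0.0
```

```bash
python3 -c "
from h import *
st(); rel(case(-.17,0,.10),tilt(30))"
```

```text
t2.10 case xyz [-196.5    0.7  251. ] pitch 60.1 F [ 0.03 -0.53  1.2 ] Fx_case -0.44 w0.0002 g0.0 q [-0.27 -0.35 -0.14 -0.5  -1.63 -0.31]
t [0.0522, -0.0006, 0.1441] r [0.0036, -0.5258, 0.0065]
```

Call:
play_rows(commands=[{"translation":[0.0522,-0.0006,0.1441],"rot":[0.0036,-0.5258,0.0065],"claw":1},{"translation":[0.0522,-0.0006,0.1441],"rot":[0.0036,-0.5258,0.0065],"claw":1},{"translation":[0.0522,-0.0006,0.1441],"rot":[0.0036,-0.5258,0.0065],"claw":1},{"translation":[0.0522,-0.0006,0.1441],"rot":[0.0036,-0.5258,0.0065],"claw":1},{"translation":[0.0522,-0.0006,0.1441],"rot":[0.0036,-0.5258,0.0065],"claw":1},{"translation":[0.0522,-0.0006,0.1441],"rot":[0.0036,-0.5258,0.0065],"claw":1},{"translation":[0.0522,-0.0006,0.1441],"rot":[0.0036,-0.5258,0.0065],"claw":1},{"translation":[0.0522,-0.0006,0.1441],"rot":[0.0036,-0.5258,0.0065],"claw":1},{"translation":[0.0522,-0.0006,0.1441],"rot":[0.0036,-0.5258,0.0065],"claw":1},{"translation":[0.0522,-0.0006,0.1441],"rot":[0.0036,-0.5258,0.0065],"claw":1}])

```text
clock: 3.1
eef_pos: [0.462, -0.1057, 0.0999]
tcp_rot: [-1.083, 1.868, 0.625]
force: [-0.1, 0.2, 0.3]
gripper_width: 0.0002
gripper_force: 0.0
```

```bash
python3 -c "
from h import *
st(); rel(case(-.155,0,.045),tilt(28))
from plant import camera
import cv2
a=camera('scene')['frame'][140:320,200:520];b=camera('wrist')['frame']
cv2.imwrite('pics/a2.png',cv2.vconcat([cv2.resize(a,(533,300)),cv2.copyMakeBorder(cv2.resize(b,(480,300)),0,0,0,53,0)])[:,:,::-1])"
```

```text
t3.10 case xyz [-170.8   -0.7   99.9] pitch 30.1 F [-0.08  0.19  0.33] Fx_case 0.12 w0.0002 g0.0 q [-0.65 -0.08 -0.29 -1.03 -1.58  0.25]
t [0.0396, 0.0007, 0.0412] r [-0.0011, -0.0362, -0.0008]
```

View pics/a2.png

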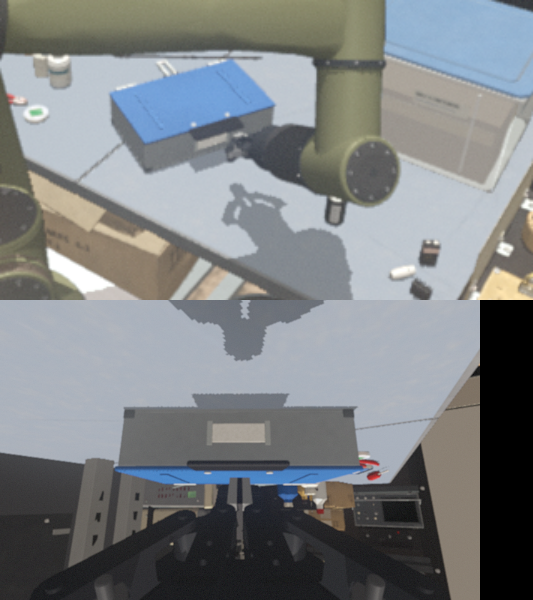

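The crops show the shut fingers centred on the lip: in the wrist view, which is upside down, the lip spans columns 188–290 and the finger is at 240. I'll lower under the lip, then advance.

```bash
python3 -c "
from h import *
rel(case(-.155,0,.035),tilt(28));rel(case(-.108,0,.035),tilt(28))"
```

```text
t [0.0478, 0.0005, 0.0461] r [-0.001, -0.0359, -0.002]
t [0.0242, 0.0006, 0.0868] r [-0.001, -0.0359, -0.002]
```

Call:
play_rows(commands=[{"translation":[0.012,0,0.0115],"rot":[0,-0.009,0],"claw":1},{"translation":[0.024,0,0.023],"rot":[0,-0.018,0],"claw":1},{"translation":[0.036,0,0.0345],"rot":[0,-0.027,0],"claw":1},{"translation":[0.0478,0.0005,0.0461],"rot":[0,-0.036,0],"claw":1},{"translation":[0.0478,0.0005,0.0461],"rot":[0,-0.036,0],"claw":1},{"translation":[0.042,0.0005,0.056],"rot":[0,-0.036,0],"claw":1},{"translation":[0.036,0.0005,0.067],"rot":[0,-0.036,0],"claw":1},{"translation":[0.03,0.0005,0.077],"rot":[0,-0.036,0],"claw":1},{"translation":[0.0242,0.0006,0.0868],"rot":[0,-0.036,0],"claw":1},{"translation":[0.0242,0.0006,0.0868],"rot":[0,-0.036,0],"claw":1}])

```text
clock: 4.2
eef_pos: [0.493, -0.0494, 0.0355]
tcp_rot: [-1.065, 1.836, 0.642]
force: [0.4, 0.2, 0.4]
gripper_width: -0.0
gripper_force: 0.0
```

```bash
cat > lid.py <<'E'
import sys
from h import *
# contact: finger upper flank point s behind TCP touches lip point r from hinge; tool pitch=angle of lid -> flank parallel
H=np.array([.087,0,.071])
def pose(th,off=.016,ins=.0,lead=28):
    # TCP under lid underside at distance .192 from hinge line, off below underside
    p=max(np.rad2deg(th),lead) ; p=min(p,80)
    u=np.array([-np.cos(th),0,np.sin(th)]); n=np.array([-np.sin(th),0,-np.cos(th)]) # u: hinge->lip, n: outward below
    t=H+u*.195+n*(off+.003)
    return case(*t),tilt(p)
if __name__=="__main__":
    st()
    for a in sys.argv[1:]: print(a,end=" "); rel(*pose(float(a)))
E
python3 lid.py 0 .1 .2 .3 .4
```

```text
t4.20 case xyz [-106.5    0.3   35.5] pitch 27.9 F [0.37 0.25 0.39] Fx_case 0.40 w-0.0000 g0.0 q [-0.55 -0.   -0.36 -1.1  -1.44  0.33]
0 t [-0.0139, -0.0002, -0.0091] r [-0.0003, 0.001, -0.0009]
.1 t [-0.0307, -0.0002, -0.0191] r [-0.0003, 0.001, -0.0009]
.2 t [-0.0485, -0.0002, -0.0273] r [-0.0003, 0.001, -0.0009]
.3 t [-0.067, -0.0002, -0.0337] r [-0.0003, 0.001, -0.0009]
.4 t [-0.086, -0.0002, -0.0383] r [-0.0003, 0.001, -0.0009]
```

Call:
play_rows(commands=[{"translation":[-0.007,0,-0.005],"rot":[0,0,0],"claw":1},{"translation":[-0.0139,0,-0.0091],"rot":[0,0,0],"claw":1},{"translation":[-0.022,0,-0.014],"rot":[0,0,0],"claw":1},{"translation":[-0.0307,0,-0.0191],"rot":[0,0,0],"claw":1},{"translation":[-0.0395,0,-0.0235],"rot":[0,0,0],"claw":1},{"translation":[-0.0485,0,-0.0273],"rot":[0,0,0],"claw":1},{"translation":[-0.0577,0,-0.0307],"rot":[0,0,0],"claw":1},{"translation":[-0.067,0,-0.0337],"rot":[0,0,0],"claw":1},{"translation":[-0.0764,0,-0.0362],"rot":[0,0,0],"claw":1},{"translation":[-0.086,0,-0.0383],"rot":[0,0,0],"claw":1}])

```text
clock: 5.2
eef_pos: [0.4958, -0.0452, 0.1294]
tcp_rot: [-1.063, 1.838, 0.642]
force: [-0.1, 0.3, -1.7]
gripper_width: 0.0004
gripper_force: 0.5
```

```bash
python3 lid.py .5 .6 .7 .8 .9
python3 -c "
from h import *
from plant import camera
a=camera('scene')['frame'][120:320,200:520];cv2.imwrite('pics/a3.png',cv2.resize(a,(640,400))[:,:,::-1])"
```

```text
t5.20 case xyz [-1.014e+02 -1.000e-01  1.294e+02] pitch 28.0 F [-0.09  0.27 -1.73] Fx_case 0.19 w0.0004 g0.5 q [-0.54 -0.16 -0.31 -1.09 -1.51  0.14]
.5 t [-0.0201, 0.0002, -0.0014] r [-0.0011, 0.0118, -0.003]
.6 t [-0.0397, 0.0002, -0.0021] r [-0.001, 0.1118, -0.003]
.7 t [-0.0593, 0.0003, -0.0008] r [-0.0008, 0.2118, -0.0031]
.8 t [-0.0786, 0.0004, 0.0024] r [-0.0007, 0.3118, -0.0031]
.9 t [-0.0975, 0.0004, 0.0075] r [-0.0005, 0.4118, -0.0032]
```

View pics/a3.png

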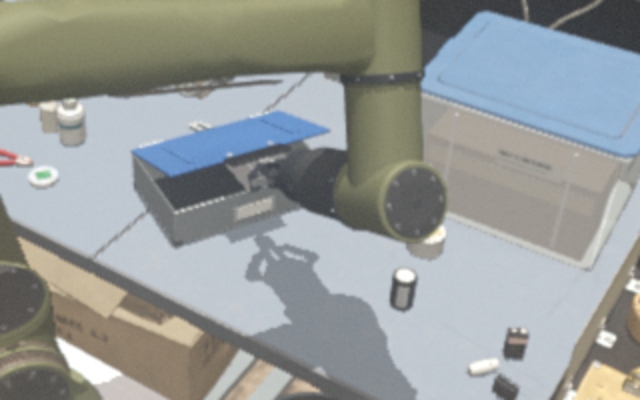

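The lid is opening on the fingers at about 0.4 rad, with 1.7 N of load.

Call:
play_rows(commands=[{"translation":[-0.01,0,-0.0007],"rot":[0,0.006,0],"claw":1},{"translation":[-0.0201,0,-0.0014],"rot":[0,0.0118,0],"claw":1},{"translation":[-0.03,0,-0.0018],"rot":[0,0.062,0],"claw":1},{"translation":[-0.0397,0,-0.0021],"rot":[0,0.112,0],"claw":1},{"translation":[-0.0495,0,-0.0015],"rot":[0,0.162,0],"claw":1},{"translation":[-0.0593,0,-0.0008],"rot":[0,0.212,0],"claw":1},{"translation":[-0.069,0,0.0008],"rot":[0,0.262,0],"claw":1},{"translation":[-0.0786,0,0.0024],"rot":[0,0.312,0],"claw":1},{"translation":[-0.088,0,0.005],"rot":[0,0.362,0],"claw":1},{"translation":[-0.0975,0,0.0075],"rot":[0,0.412,0],"claw":1}])

```text
clock: 6.25
eef_pos: [0.5222, 0.0006, 0.2127]
tcp_rot: [-1.266, 2.187, 0.441]
force: [-1.3, -0.0, -0.6]
gripper_width: -0.0003
gripper_force: 0.4
```

```bash
python3 lid.py .92 .94 .96 .98 1.0 1.02 1.04
```

```text
t6.25 case xyz [-48.6  -0.3 212.7] pitch 51.6 F [-1.26 -0.03 -0.62] Fx_case -0.65 w-0.0003 g0.4 q [-0.06 -0.35 -0.23 -0.6  -1.39 -0.44]
.92 t [-0.003, 0.0003, -0.0] r [-0.001, 0.0187, -0.0025]
.94 t [-0.007, 0.0003, -0.0003] r [-0.001, 0.0387, -0.0026]
.96 t [-0.0109, 0.0003, -0.0005] r [-0.001, 0.0587, -0.0026]
.98 t [-0.0148, 0.0003, -0.0006] r [-0.0009, 0.0787, -0.0026]
1.0 t [-0.0187, 0.0004, -0.0006] r [-0.0009, 0.0987, -0.0026]
1.02 t [-0.0226, 0.0004, -0.0006] r [-0.0009, 0.1187, -0.0026]
1.04 t [-0.0265, 0.0004, -0.0005] r [-0.0009, 0.1387, -0.0026]
```

Call:
play_rows(commands=[{"translation":[-0.003,0,0],"rot":[0,0.0187,0],"claw":1},{"translation":[-0.007,0,-0.0003],"rot":[0,0.0387,0],"claw":1},{"translation":[-0.0109,0,-0.0005],"rot":[0,0.0587,0],"claw":1},{"translation":[-0.0148,0,-0.0006],"rot":[0,0.0787,0],"claw":1},{"translation":[-0.0187,0,-0.0006],"rot":[0,0.0987,0],"claw":1},{"translation":[-0.0226,0,-0.0006],"rot":[0,0.1187,0],"claw":1},{"translation":[-0.0265,0,-0.0005],"rot":[0,0.1387,0],"claw":1},{"translation":[-0.0265,0,-0.0005],"rot":[0,0.1387,0],"claw":1},{"translation":[-0.0265,0,-0.0005],"rot":[0,0.1387,0],"claw":1},{"translation":[-0.0265,0,-0.0005],"rot":[0,0.1387,0],"claw":1}])

```text
clock: 7.25
eef_pos: [0.5321, 0.0177, 0.2278]
tcp_rot: [-1.332, 2.301, 0.366]
force: [0.5, -0.3, -0.6]
gripper_width: -0.0001
gripper_force: 0.3
```

```bash
python3 lid.py 1.06 1.08 1.10 1.12 1.14 1.16
```

```text
t7.25 case xyz [-28.9  -0.5 227.8] pitch 59.5 F [ 0.5  -0.27 -0.61] Fx_case 0.01 w-0.0001 g0.3 q [ 0.1  -0.33 -0.19 -0.43 -1.4  -0.61]
1.06 t [-0.0055, 0.0005, -0.0015] r [0.0009, 0.0211, -0.0034]
1.08 t [-0.0094, 0.0005, -0.0017] r [0.0009, 0.0411, -0.0034]
1.10 t [-0.0133, 0.0005, -0.0019] r [0.0009, 0.0611, -0.0034]
1.12 t [-0.0172, 0.0005, -0.002] r [0.001, 0.0811, -0.0034]
1.14 t [-0.0211, 0.0006, -0.002] r [0.001, 0.1011, -0.0033]
1.16 t [-0.0251, 0.0006, -0.002] r [0.001, 0.1211, -0.0033]
```

Call:
play_rows(commands=[{"translation":[-0.0028,0.0003,-0.001],"rot":[0,0.011,0],"claw":1},{"translation":[-0.0055,0.0005,-0.0015],"rot":[0,0.021,0],"claw":1},{"translation":[-0.0075,0.0005,-0.0016],"rot":[0,0.031,0],"claw":1},{"translation":[-0.0094,0.0005,-0.0017],"rot":[0,0.041,0],"claw":1},{"translation":[-0.0114,0.0005,-0.0018],"rot":[0,0.051,0],"claw":1},{"translation":[-0.0133,0.0005,-0.0019],"rot":[0,0.061,0],"claw":1},{"translation":[-0.0152,0.0005,-0.002],"rot":[0,0.071,0],"claw":1},{"translation":[-0.0172,0.0005,-0.002],"rot":[0,0.081,0],"claw":1},{"translation":[-0.0192,0.0005,-0.002],"rot":[0,0.091,0],"claw":1},{"translation":[-0.0211,0.0005,-0.002],"rot":[0,0.101,0],"claw":1}])

```text
clock: 8.25
eef_pos: [0.5404, 0.033, 0.2405]
tcp_rot: [-1.38, 2.384, 0.304]
force: [-0.9, -0.6, -0.2]
gripper_width: -0.0001
gripper_force: 0.3
```

```bash
python3 lid.py 1.16 1.18 1.2 1.22 1.24
```

```text
t8.25 case xyz [-1.150e+01 -1.000e-01  2.405e+02] pitch 65.4 F [-0.87 -0.58 -0.16] Fx_case -0.93 w-0.0001 g0.3 q [ 0.21 -0.29 -0.14 -0.32 -1.43 -0.73]
1.16 t [-0.0036, 0.0001, -0.0002] r [0.001, 0.0192, -0.003]
1.18 t [-0.0075, 0.0001, -0.0004] r [0.001, 0.0392, -0.003]
1.2 t [-0.0114, 0.0001, -0.0006] r [0.001, 0.0592, -0.003]
1.22 t [-0.0153, 0.0001, -0.0007] r [0.001, 0.0792, -0.003]
1.24 t [-0.0192, 0.0001, -0.0008] r [0.0011, 0.0992, -0.003]
```

Call:
play_rows(commands=[{"translation":[-0.002,0,-0.0001],"rot":[0,0.01,0],"claw":1},{"translation":[-0.004,0,-0.0002],"rot":[0,0.02,0],"claw":1},{"translation":[-0.006,0,-0.0003],"rot":[0,0.03,0],"claw":1},{"translation":[-0.008,0,-0.0004],"rot":[0,0.04,0],"claw":1},{"translation":[-0.01,0,-0.0005],"rot":[0,0.05,0],"claw":1},{"translation":[-0.012,0,-0.0006],"rot":[0,0.06,0],"claw":1},{"translation":[-0.014,0,-0.0007],"rot":[0,0.07,0],"claw":1},{"translation":[-0.016,0,-0.0007],"rot":[0,0.08,0],"claw":1},{"translation":[-0.0175,0,-0.0008],"rot":[0,0.09,0],"claw":1},{"translation":[-0.0192,0,-0.0008],"rot":[0,0.0992,0],"claw":1}])

```text
clock: 9.25
eef_pos: [0.5485, 0.0471, 0.2492]
tcp_rot: [-1.427, 2.465, 0.24]
force: [-3.8, -4.0, 1.3]
gripper_width: 0.0003
gripper_force: 2.4
```

```bash
python3 lid.py 1.26 1.3 1.34
```

```text
t9.25 case xyz [ 4.800e+00 -1.000e-01  2.492e+02] pitch 71.1 F [-3.78 -4.02  1.33] Fx_case -5.37 w0.0003 g2.4 q [ 0.29 -0.24 -0.1  -0.23 -1.47 -0.82]
1.26 t [-0.0047, 0.0001, -0.0001] r [0.0014, 0.0186, -0.0033]
1.3 t [-0.0126, 0.0002, -0.0006] r [0.0015, 0.0586, -0.0033]
1.34 t [-0.0204, 0.0002, -0.0007] r [0.0015, 0.0986, -0.0032]
```

The force is now 5.5 N, so the stiff stretch has begun. I'll take smaller steps.

Call:
play_rows(commands=[{"translation":[-0.001,0,0],"rot":[0,0.004,0],"claw":1},{"translation":[-0.002,0,0],"rot":[0,0.008,0],"claw":1},{"translation":[-0.003,0,0],"rot":[0,0.012,0],"claw":1},{"translation":[-0.004,0,-0.0001],"rot":[0,0.016,0],"claw":1},{"translation":[-0.005,0,-0.0001],"rot":[0,0.02,0],"claw":1},{"translation":[-0.006,0,-0.0002],"rot":[0,0.025,0],"claw":1},{"translation":[-0.007,0,-0.0003],"rot":[0,0.03,0],"claw":1},{"translation":[-0.008,0,-0.0004],"rot":[0,0.035,0],"claw":1},{"translation":[-0.009,0,-0.0004],"rot":[0,0.04,0],"claw":1},{"translation":[-0.01,0,-0.0005],"rot":[0,0.045,0],"claw":1}])

```text
clock: 10.25
eef_pos: [0.5536, 0.0559, 0.253]
tcp_rot: [-1.447, 2.498, 0.211]
force: [-1.3, -3.1, 1.9]
gripper_width: 0.0001
gripper_force: 1.4
```

```bash
python3 lid.py 1.3 1.34
```

```text
t10.25 case xyz [ 15.   -0.3 253. ] pitch 73.6 F [-1.34 -3.14  1.87] Fx_case -3.39 w0.0001 g1.4 q [ 0.33 -0.21 -0.07 -0.19 -1.5  -0.86]
1.3 t [-0.0017, 0.0003, -0.0003] r [0.0011, 0.0158, -0.0029]
1.34 t [-0.0095, 0.0003, -0.0008] r [0.0012, 0.0558, -0.0028]
```

Call:
play_rows(commands=[{"translation":[-0.001,0,0],"rot":[0,0.005,0],"claw":1},{"translation":[-0.002,0,0],"rot":[0,0.01,0],"claw":1},{"translation":[-0.003,0,0],"rot":[0,0.015,0],"claw":1},{"translation":[-0.004,0,-0.0001],"rot":[0,0.02,0],"claw":1},{"translation":[-0.005,0,-0.0001],"rot":[0,0.025,0],"claw":1},{"translation":[-0.006,0,-0.0002],"rot":[0,0.03,0],"claw":1},{"translation":[-0.007,0,-0.0003],"rot":[0,0.035,0],"claw":1},{"translation":[-0.008,0,-0.0004],"rot":[0,0.04,0],"claw":1},{"translation":[-0.009,0,-0.0004],"rot":[0,0.045,0],"claw":1},{"translation":[-0.01,0,-0.0005],"rot":[0,0.05,0],"claw":1}])

```text
clock: 11.25
eef_pos: [0.5582, 0.0642, 0.2562]
tcp_rot: [-1.47, 2.538, 0.178]
force: [0.4, -0.2, -0.6]
gripper_width: -0.0001
gripper_force: 0.1
```

```bash
python3 lid.py 1.38 1.4
```

```text
t11.25 case xyz [ 2.450e+01 -1.000e-01  2.562e+02] pitch 76.4 F [ 0.4  -0.19 -0.62] Fx_case 0.03 w-0.0001 g0.1 q [ 0.37 -0.17 -0.04 -0.15 -1.52 -0.9 ]
1.38 t [-0.0073, 0.0001, -0.001] r [0.0017, 0.0458, -0.0027]
1.4 t [-0.0112, 0.0001, -0.0012] r [0.0018, 0.062, -0.0027]
```

The push has gone slack. I'll creep on to the stop.

Call:
play_rows(commands=[{"translation":[-0.001,0,0],"rot":[0,0.005,0],"claw":1},{"translation":[-0.002,0,0],"rot":[0,0.01,0],"claw":1},{"translation":[-0.003,0,0],"rot":[0,0.015,0],"claw":1},{"translation":[-0.004,0,-0.0001],"rot":[0,0.02,0],"claw":1},{"translation":[-0.005,0,-0.0002],"rot":[0,0.025,0],"claw":1},{"translation":[-0.006,0,-0.0003],"rot":[0,0.03,0],"claw":1},{"translation":[-0.006,0,-0.0003],"rot":[0,0.03,0],"claw":1},{"translation":[-0.006,0,-0.0003],"rot":[0,0.03,0],"claw":1},{"translation":[-0.006,0,-0.0003],"rot":[0,0.03,0],"claw":1},{"translation":[-0.006,0,-0.0003],"rot":[0,0.03,0],"claw":1}])

```text
clock: 12.25
eef_pos: [0.561, 0.0689, 0.258]
tcp_rot: [-1.483, 2.561, 0.156]
force: [0.6, 0.6, -0.3]
gripper_width: -0.0001
gripper_force: 0.0
```

```bash
python3 lid.py 1.4
```

```text
t12.25 case xyz [ 29.9  -0.3 258. ] pitch 78.2 F [ 0.64  0.6  -0.26] Fx_case 0.84 w-0.0001 g0.0 q [ 0.39 -0.15 -0.02 -0.13 -1.54 -0.92]
1.4 t [-0.0055, 0.0003, -0.0008] r [0.0015, 0.0322, -0.0028]
```

```bash
python3 -c "
from h import *
from plant import camera
c=camera('side');np.savez('pics/side5.npz',**c)
a=c['frame'][60:290,180:480];b=camera('scene')['frame'][60:260,220:460]
cv2.imwrite('pics/a5.png',cv2.hconcat([cv2.resize(a,(450,345)),cv2.resize(b,(345,345))])[:,:,::-1])"
```

```text
(no output)
```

View pics/a5.png

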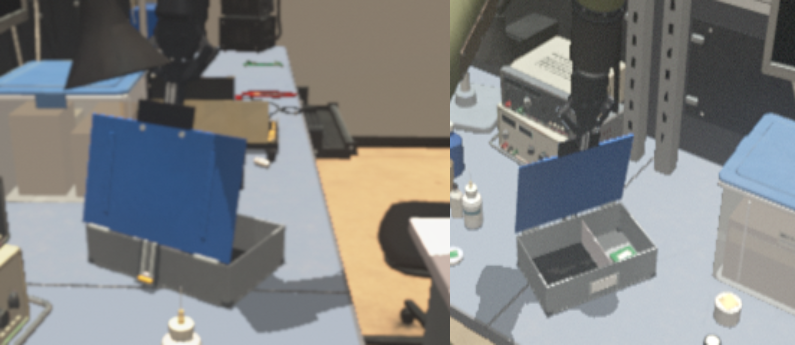

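The lid is nearly upright with the fingers still behind the lip, and the wide bay is empty on the left. I'll creep further.

Call:
play_rows(commands=[{"translation":[-0.001,0,0],"rot":[0,0.005,0],"claw":1},{"translation":[-0.002,0,0],"rot":[0,0.01,0],"claw":1},{"translation":[-0.003,0,0],"rot":[0,0.015,0],"claw":1},{"translation":[-0.004,0,-0.0001],"rot":[0,0.02,0],"claw":1},{"translation":[-0.005,0,-0.0002],"rot":[0,0.025,0],"claw":1},{"translation":[-0.006,0,-0.0003],"rot":[0,0.03,0],"claw":1},{"translation":[-0.006,0,-0.0003],"rot":[0,0.03,0],"claw":1},{"translation":[-0.006,0,-0.0003],"rot":[0,0.03,0],"claw":1},{"translation":[-0.006,0,-0.0003],"rot":[0,0.03,0],"claw":1},{"translation":[-0.006,0,-0.0003],"rot":[0,0.03,0],"claw":1}])

```text
clock: 13.35
eef_pos: [0.5632, 0.0726, 0.2593]
tcp_rot: [-1.497, 2.588, 0.133]
force: [-4.4, -5.8, 0.8]
gripper_width: -0.0001
gripper_force: 3.6
```

```bash
python3 lid.py 1.44
```

```text
t13.35 case xyz [ 34.2  -0.3 259.3] pitch 80.1 F [-4.44 -5.83  0.75] Fx_case -7.26 w-0.0001 g3.6 q [ 0.41 -0.13 -0.   -0.1  -1.56 -0.94]
1.44 t [-0.0089, 0.0003, -0.0011] r [0.0021, -0.0014, -0.0036]
```

The force rose to 7.3 N and the TCP stalled about 2 mm short, so this is the stop. I'll back straight off and go above the capacitor.

```bash
python3 -c "
from h import *
s=case(-.03,0,.265); rel(s,tilt(80)); rel([.480,-.3015,.22],tilt(90))"
```

```text
t [0.0622, 0.0001, -0.0167] r [0.0021, -0.0014, -0.0036]
t [0.367, -0.1143, -0.0246] r [0.0024, 0.1731, -0.0034]
```

Call:
play_rows(commands=[{"translation":[0.015,0,-0.004],"rot":[0,0,0],"claw":1},{"translation":[0.04,0,-0.01],"rot":[0,0,0],"claw":1},{"translation":[0.08,-0.01,-0.02],"rot":[0,0.02,0],"claw":1},{"translation":[0.12,-0.03,-0.022],"rot":[0,0.05,0],"claw":0.5},{"translation":[0.165,-0.05,-0.023],"rot":[0,0.08,0],"claw":0},{"translation":[0.21,-0.065,-0.024],"rot":[0,0.11,0],"claw":0},{"translation":[0.255,-0.08,-0.0246],"rot":[0,0.14,0],"claw":0},{"translation":[0.3,-0.095,-0.0246],"rot":[0,0.173,0],"claw":0},{"translation":[0.34,-0.107,-0.0246],"rot":[0,0.173,0],"claw":0},{"translation":[0.367,-0.1143,-0.0246],"rot":[0.0024,0.1731,-0.0034],"claw":0}])

```text
clock: 14.35
eef_pos: [0.4802, -0.3022, 0.2182]
tcp_rot: [-1.576, 2.713, 0.002]
force: [-0.5, 1.6, 0.7]
gripper_width: 0.0854
gripper_force: 0.0
```

```bash
python3 -c "
from h import *
st(); 
from plant import camera
c=camera('side');np.savez('pics/side6.npz',**c)
w=camera('wrist');np.savez('pics/wrist6.npz',**w)
print(proj(w,[.48,-.3015,.054]))
cv2.imwrite('pics/a6.png',cv2.vconcat([cv2.resize(c['frame'][40:290,160:560],(480,300)),cv2.resize(w['frame'],(480,300))])[:,:,::-1])"
```

```text
t14.35 case xyz [-332.4 -113.8  218.2] pitch 89.8 F [-0.52  1.59  0.72] Fx_case 1.12 w0.0854 g0.0 q [-0.21 -0.05 -0.03 -0.   -1.59 -0.31]
[[320.95815641 181.43571917]]
```

View pics/a6.png

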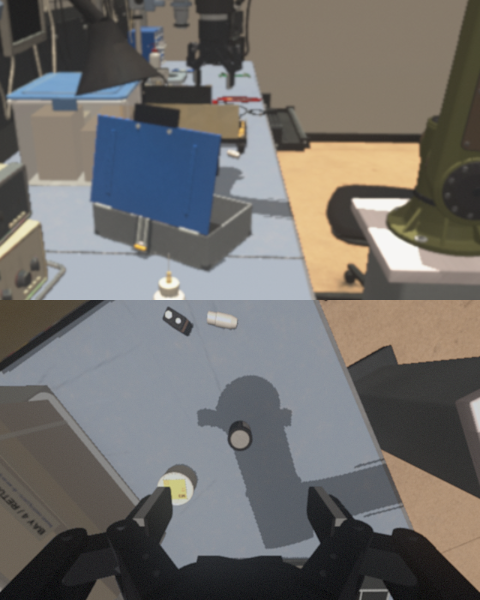

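The lid stands open on its own at the upper left, and in the wrist view the capacitor's top at about (319,184) matches the predicted (321,181). I'll descend and grip.

Call:
play_rows(commands=[{"translation":[0,0,0.04],"rot":[0,0,0],"claw":0},{"translation":[0,0,0.08],"rot":[0,0,0],"claw":0},{"translation":[0,0,0.12],"rot":[0,0,0],"claw":0},{"translation":[0,0,0.155],"rot":[0,0,0],"claw":0},{"translation":[0,0,0.18],"rot":[0,0,0],"claw":0},{"translation":[0,0,0.195],"rot":[0,0,0],"claw":0},{"translation":[0,0,0.206],"rot":[0,0,0],"claw":0},{"translation":[0,0,0.206],"rot":[0,0,0],"claw":0},{"translation":[0,0,0.206],"rot":[0,0,0],"claw":0.3},{"translation":[0,0,0.206],"rot":[0,0,0],"claw":0.5}], squeeze=25)

```text
clock: 15.45
eef_pos: [0.4826, -0.2997, 0.0146]
tcp_rot: [-1.577, 2.711, -0.001]
force: [-0.1, -0.6, 0.3]
gripper_width: 0.0589
gripper_force: 0.0
```

Call:
play_rows(commands=[{"translation":[0,0,0],"rot":[0,0,0],"claw":1},{"translation":[0,0,0],"rot":[0,0,0],"claw":1},{"translation":[0,0,0],"rot":[0,0,0],"claw":1},{"translation":[0,0,0],"rot":[0,0,0],"claw":1},{"translation":[0,0,0],"rot":[0,0,0],"claw":1},{"translation":[0,0,0],"rot":[0,0,0],"claw":1},{"translation":[0,0,0],"rot":[0,0,0],"claw":1},{"translation":[0,0,0],"rot":[0,0,0],"claw":1},{"translation":[0,0,0],"rot":[0,0,0],"claw":1},{"translation":[0,0,0],"rot":[0,0,0],"claw":1}])

```text
clock: 16.45
eef_pos: [0.4822, -0.2997, 0.014]
tcp_rot: [-1.577, 2.712, -0.0]
force: [-0.1, 0.5, 5.4]
gripper_width: 0.0343
gripper_force: 25.5
```

```bash
python3 -c "
from h import *
st(); rel([.480,-.3015,.20],tilt(90)); rel(case(-.03,.05,.2),tilt(90))"
```

```text
t16.45 case xyz [-329.3 -114.3   14. ] pitch 89.8 F [-0.09  0.53  5.42] Fx_case 0.42 w0.0343 g25.5 q [-0.2   0.04 -0.32 -0.   -1.21 -0.31]
t [0.002, 0.0006, -0.186] r [-0.0021, 0.0035, 0.001]
t [-0.3001, 0.1636, -0.1853] r [-0.0021, 0.0035, 0.001]
```

Call:
play_rows(commands=[{"translation":[0,0,-0.01],"rot":[0,0,0],"claw":1},{"translation":[0,0,-0.03],"rot":[0,0,0],"claw":1},{"translation":[0,0,-0.06],"rot":[0,0,0],"claw":1},{"translation":[0,0,-0.1],"rot":[0,0,0],"claw":1},{"translation":[0,0,-0.14],"rot":[0,0,0],"claw":1},{"translation":[0,0,-0.17],"rot":[0,0,0],"claw":1},{"translation":[0,0,-0.186],"rot":[0,0,0],"claw":1},{"translation":[0,0,-0.186],"rot":[0,0,0],"claw":1},{"translation":[0,0,-0.186],"rot":[0,0,0],"claw":1},{"translation":[0,0,-0.186],"rot":[0,0,0],"claw":1}])

```text
clock: 17.45
eef_pos: [0.4805, -0.2995, 0.1965]
tcp_rot: [-1.578, 2.715, 0.007]
force: [-0.1, -0.9, 0.1]
gripper_width: 0.0342
gripper_force: 25.0
```

```bash
python3 -c "
from h import *
st(); rel(case(-.035,.05,.2),tilt(90))"
```

```text
t17.45 case xyz [-330.  -112.8  196.5] pitch 89.7 F [-0.08 -0.86  0.06] Fx_case -0.78 w0.0342 g25.0 q [-0.21 -0.05 -0.06 -0.   -1.56 -0.31]
t [-0.2951, 0.1626, -0.002] r [0.0031, 0.0033, 0.0008]
```

Call:
play_rows(commands=[{"translation":[-0.02,0.011,0],"rot":[0,0,0],"claw":1},{"translation":[-0.055,0.03,0],"rot":[0,0,0],"claw":1},{"translation":[-0.095,0.052,0],"rot":[0,0,0],"claw":1},{"translation":[-0.135,0.074,-0.001],"rot":[0,0,0],"claw":1},{"translation":[-0.175,0.096,-0.001],"rot":[0,0,0],"claw":1},{"translation":[-0.215,0.118,-0.002],"rot":[0,0,0],"claw":1},{"translation":[-0.25,0.138,-0.002],"rot":[0,0,0],"claw":1},{"translation":[-0.28,0.154,-0.002],"rot":[0.003,0.003,0],"claw":1},{"translation":[-0.295,0.1626,-0.002],"rot":[0.003,0.003,0],"claw":1},{"translation":[-0.295,0.1626,-0.002],"rot":[0.003,0.003,0],"claw":1}])

```text
clock: 18.45
eef_pos: [0.4851, 0.0387, 0.2001]
tcp_rot: [1.583, -2.713, 0.003]
force: [-0.3, 0.5, -0.5]
gripper_width: 0.0346
gripper_force: 25.1
```

```bash
python3 -c "
from h import *
st(); rel(case(-.035,.05,.03),tilt(90))
from plant import camera
a=camera('side')['frame'];b=camera('scene')['frame'];w=camera('wrist')['frame']
top=cv2.hconcat([cv2.resize(a[0:290,120:500],(393,300)),cv2.resize(b[0:270,180:500],(355,300))])
bot=cv2.copyMakeBorder(cv2.resize(w,(464,290)),0,0,0,748-464,0)
cv2.imwrite('pics/a7.png',cv2.vconcat([top,bot])[:,:,::-1])"
```

```text
t18.45 case xyz [-33.9  50.7 200.1] pitch 89.9 F [-0.34  0.52 -0.55] Fx_case 0.28 w0.0346 g25.1 q [ 0.5  -0.27 -0.26  0.   -1.58 -1.01]
t [0.0009, -0.0005, 0.1701] r [-0.0016, -0.0014, 0.004]
```

View pics/a7.png

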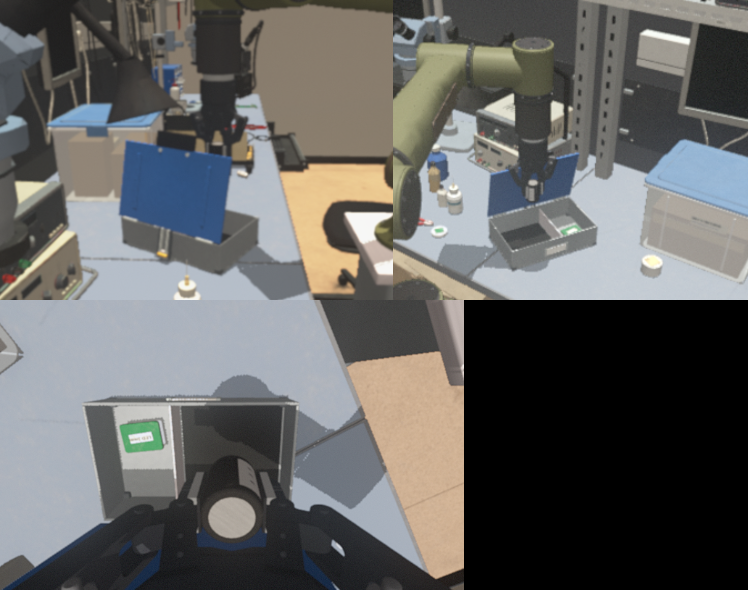

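The capacitor is held upright over the wide bay. In the wrist view the divider is at (178,450) and the bay spans about 185–285, with the lid behind it. Before descending I'll check how far the wrist camera is from the lid.

```bash
python3 -c "
from h import *
from plant import camera
c=camera('wrist');d=c['world_from_camera'][:3,3]-C; print(d@EX,d@EY,d[2])
w=[case(x,y,.068) for x,y in((-.085,-.03),(-.085,.135),(-.085,-.135))]; print(proj(c,w)*464/640)
s=np.load('pics/side6.npz'); 
for th in(1.35,1.4,1.45): print(th,proj(s,[case(.087-.172*np.cos(th),y,.071+.172*np.sin(th)) for y in(.135,-.135)]))
g=cv2.cvtColor(s['frame'],cv2.COLOR_RGB2HSV); m,q=blob((g[...,0]>100)&(g[...,0]<125)&(g[...,1]>150)&(g[...,2]<215),(290,180)); print(q); ct=max(cv2.findContours(m,0,1)[0],key=cv2.contourArea); print(cv2.approxPolyDP(ct,6,True)[:,0])
"
```

```text
-0.10709089030345062 0.04846420885306243 0.3453103390171829
[[168.4861737   96.40626933]
 [302.69955142  96.53348339]
 [ 83.37147963  96.32559343]]
1.35 [[344.13661875 153.61913012]
 [243.49766804 136.33945765]]
1.4 [[341.95687466 153.83175905]
 [240.89833227 136.39641289]]
1.45 [[339.71903032 154.26641194]
 [238.25394359 136.64313059]]
[ 242  138   86   82 3910]
[[243 138]
 [250 141]
 [242 150]
 [254 156]
 [243 160]
 [248 174]
 [256 166]
 [255 189]
 [264 201]
 [293 209]
 [295 217]
 [301 212]
 [301 219]
 [314 216]
 [318 194]
 [326 197]
 [319 207]
 [327 205]
 [318 192]
 [327 182]
 [319 182]
 [325 162]
 [319 155]
 [321 166]
 [312 162]
 [312 149]
 [305 155]]
```

Call:
play_rows(commands=[{"translation":[0,0,0.02],"rot":[0,0,0],"claw":1},{"translation":[0,0,0.045],"rot":[0,0,0],"claw":1},{"translation":[0,0,0.07],"rot":[0,0,0],"claw":1},{"translation":[0,0,0.095],"rot":[0,0,0],"claw":1},{"translation":[0,0,0.12],"rot":[0,0,0],"claw":1},{"translation":[0,0,0.14],"rot":[0,0,0],"claw":1},{"translation":[0,0,0.155],"rot":[0,0,0],"claw":1},{"translation":[0,0,0.165],"rot":[0,0,0],"claw":1},{"translation":[0,0,0.172],"rot":[0,0,0],"claw":1},{"translation":[0,0,0.172],"rot":[0,0,0],"claw":1}])

```text
clock: 19.65
eef_pos: [0.4861, 0.0361, 0.0292]
tcp_rot: [-1.577, 2.716, -0.004]
force: [0.3, -0.6, 0.0]
gripper_width: 0.0339
gripper_force: 25.0
```

```bash
python3 -c "
from h import *
st(); rel(case(-.035,.05,.018),tilt(90))"
```

```text
t19.65 case xyz [-35.7  48.6  29.2] pitch 89.8 F [ 0.3  -0.63  0.04] Fx_case -0.40 w0.0339 g25.0 q [ 0.49 -0.2  -0.51  0.   -1.26 -1.01]
t [-0.0007, 0.0014, 0.0112] r [-0.0029, -0.0004, 0.0]
```

Call:
play_rows(commands=[{"translation":[0,0,0.001],"rot":[0,0,0],"claw":1},{"translation":[0,0,0.002],"rot":[0,0,0],"claw":1},{"translation":[0,0,0.003],"rot":[0,0,0],"claw":1},{"translation":[0,0,0.004],"rot":[0,0,0],"claw":1},{"translation":[0,0,0.005],"rot":[0,0,0],"claw":1},{"translation":[0,0,0.006],"rot":[0,0,0],"claw":1},{"translation":[0,0,0.007],"rot":[0,0,0],"claw":1},{"translation":[0,0,0.008],"rot":[0,0,0],"claw":1},{"translation":[0,0,0.008],"rot":[0,0,0],"claw":1},{"translation":[0,0,0.008],"rot":[0,0,0],"claw":1}])

```text
clock: 20.65
eef_pos: [0.4864, 0.0366, 0.0219]
tcp_rot: [-1.578, 2.714, -0.004]
force: [-0.9, -0.4, -1.7]
gripper_width: 0.0341
gripper_force: 25.0
```

Call:
play_rows(commands=[{"translation":[0,0,0.0005],"rot":[0,0,0],"claw":1},{"translation":[0,0,0.001],"rot":[0,0,0],"claw":1},{"translation":[0,0,0.0015],"rot":[0,0,0],"claw":1},{"translation":[0,0,0.002],"rot":[0,0,0],"claw":1},{"translation":[0,0,0.002],"rot":[0,0,0],"claw":1},{"translation":[0,0,0.002],"rot":[0,0,0],"claw":1},{"translation":[0,0,0.002],"rot":[0,0,0],"claw":1},{"translation":[0,0,0.002],"rot":[0,0,0],"claw":1},{"translation":[0,0,0.002],"rot":[0,0,0],"claw":1},{"translation":[0,0,0.002],"rot":[0,0,0],"claw":1}])

```text
clock: 21.65
eef_pos: [0.4865, 0.0366, 0.0199]
tcp_rot: [-1.578, 2.714, -0.004]
force: [0.1, 0.3, -1.5]
gripper_width: 0.0341
gripper_force: 25.0
```

Call:
play_rows(commands=[{"translation":[0,0,0.0005],"rot":[0,0,0],"claw":1},{"translation":[0,0,0.001],"rot":[0,0,0],"claw":1},{"translation":[0,0,0.0015],"rot":[0,0,0],"claw":1},{"translation":[0,0,0.002],"rot":[0,0,0],"claw":1},{"translation":[0,0,0.002],"rot":[0,0,0],"claw":1},{"translation":[0,0,0.002],"rot":[0,0,0],"claw":1},{"translation":[0,0,0.002],"rot":[0,0,0],"claw":1},{"translation":[0,0,0.002],"rot":[0,0,0],"claw":1},{"translation":[0,0,0.002],"rot":[0,0,0],"claw":1},{"translation":[0,0,0.002],"rot":[0,0,0],"claw":1}])

```text
clock: 22.65
eef_pos: [0.4865, 0.0366, 0.018]
tcp_rot: [-1.578, 2.714, -0.005]
force: [-0.4, 0.1, 1.3]
gripper_width: 0.0341
gripper_force: 25.2
```

Call:
play_rows(commands=[{"translation":[0,0,0.0003],"rot":[0,0,0],"claw":1},{"translation":[0,0,0.0006],"rot":[0,0,0],"claw":1},{"translation":[0,0,0.001],"rot":[0,0,0],"claw":1},{"translation":[0,0,0.001],"rot":[0,0,0],"claw":1},{"translation":[0,0,0.001],"rot":[0,0,0],"claw":1},{"translation":[0,0,0.001],"rot":[0,0,0],"claw":1},{"translation":[0,0,0.001],"rot":[0,0,0],"claw":1},{"translation":[0,0,0.001],"rot":[0,0,0],"claw":1},{"translation":[0,0,0.001],"rot":[0,0,0],"claw":1},{"translation":[0,0,0.001],"rot":[0,0,0],"claw":1}])

```text
clock: 23.65
eef_pos: [0.4866, 0.0366, 0.018]
tcp_rot: [-1.578, 2.714, -0.005]
force: [-6.0, 0.0, 7.8]
gripper_width: 0.0339
gripper_force: 25.9
```

The floor is felt at 7.8 N with z stalled. I'll ease off slightly, open and rise.

Call:
play_rows(commands=[{"translation":[0,0,-0.0005],"rot":[0,0,0],"claw":1},{"translation":[0,0,-0.001],"rot":[0,0,0],"claw":1},{"translation":[0,0,-0.001],"rot":[0,0,0],"claw":0.55},{"translation":[0,0,-0.001],"rot":[0,0,0],"claw":0.5},{"translation":[0,0,-0.001],"rot":[0,0,0],"claw":0.45},{"translation":[0,0,-0.001],"rot":[0,0,0],"claw":0.4},{"translation":[0,0,-0.001],"rot":[0,0,0],"claw":0.3},{"translation":[0,0,-0.001],"rot":[0,0,0],"claw":0.2},{"translation":[0,0,-0.001],"rot":[0,0,0],"claw":0.2},{"translation":[0,0,-0.001],"rot":[0,0,0],"claw":0.2}])

```text
clock: 24.65
eef_pos: [0.4865, 0.0366, 0.0179]
tcp_rot: [-1.578, 2.714, -0.004]
force: [-0.5, -0.5, -0.1]
gripper_width: 0.0685
gripper_force: 0.0
```

Call:
play_rows(commands=[{"translation":[0,0,-0.01],"rot":[0,0,0],"claw":0.2},{"translation":[0,0,-0.03],"rot":[0,0,0],"claw":0.2},{"translation":[0,0,-0.05],"rot":[0,0,0],"claw":0.2},{"translation":[0,0,-0.08],"rot":[0,0,0],"claw":0.2},{"translation":[0.02,0,-0.12],"rot":[0,0,0],"claw":0.2},{"translation":[0.06,0,-0.15],"rot":[0,0,0],"claw":0.2},{"translation":[0.1,0,-0.18],"rot":[0,0,0],"claw":0.2},{"translation":[0.13,0,-0.2],"rot":[0,0,0],"claw":0.2},{"translation":[0.13,0,-0.2],"rot":[0,0,0],"claw":0.2},{"translation":[0.13,0,-0.2],"rot":[0,0,0],"claw":0.2}])

```text
clock: 25.65
eef_pos: [0.4215, -0.0763, 0.2188]
tcp_rot: [-1.575, 2.713, -0.005]
force: [0.8, 0.2, -0.2]
gripper_width: 0.0682
gripper_force: 0.0
```

```bash
python3 -c "
from h import *
st()
from plant import camera
a=camera('side')['frame'];b=camera('scene')['frame'];w=camera('wrist')['frame']
top=cv2.hconcat([cv2.resize(a[80:380,180:460],(280,300)),cv2.resize(b[100:300,180:480],(450,300))])
bot=cv2.copyMakeBorder(cv2.resize(w,(464,290)),0,0,0,730-464,0)
cv2.imwrite('pics/a8.png',cv2.vconcat([top,bot])[:,:,::-1])"
```

```text
t25.65 case xyz [-165.4   49.1  218.8] pitch 89.7 F [ 0.76  0.23 -0.17] Fx_case 0.57 w0.0682 g0.0 q [ 0.3  -0.44 -0.35  0.   -1.66 -0.82]
```

View pics/a8.png

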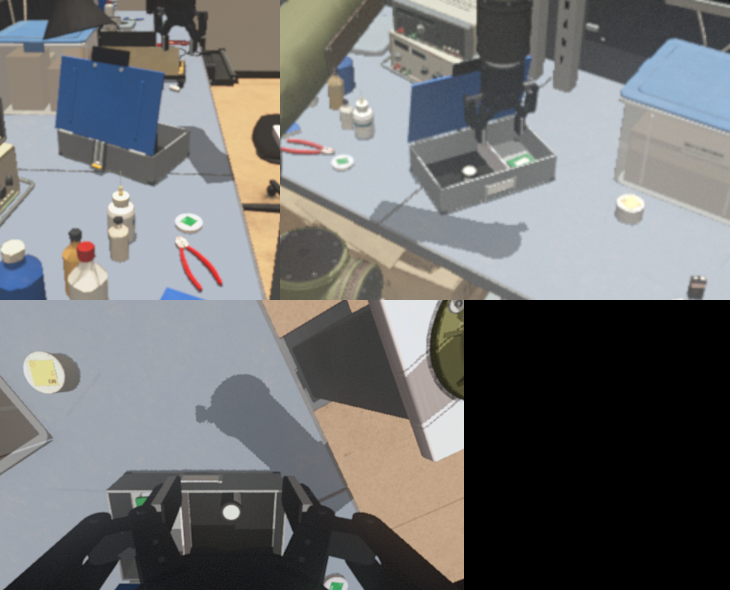

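The capacitor stands upright in the wide bay, its top at wrist-view (231,511). The lid is standing open, and the tin, reel and bottle are where they were. The gripper is clear, so I'm handing in.

```bash
python3 -c "
from plant import order
print(order.hand_in())"
```

```text
the job is handed in; nothing more can be done
None
```

The capacitor is standing upright in the empty wide bay with the lid open by itself, and the job was handed in at about 26 s; the highest force I read on the case or lid was about 10 N, and the tin, reel and bottle weren't touched.

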